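# Hold a damper rod up to the inspection camera

## Robot

A 6-joint arm with a two-finger parallel gripper is mounted at the origin on a cart in front of the work surface, level with it; the furniture and walls round the work are solid. World frame = base frame: x ahead of the robot, y to its left, z up, the work surface at z = 0. Lengths are in m, angles in rad, forces in N, time in s.
With the tool pointing down it reaches from about 0.35 to 0.875 m from the base axis. Payload 4.2 kg.
Tool frame: the origin (TCP) lies at the very end of the fingers, on their centre line; the grasp point (between the pads) lies 19 mm behind it (bot.grasp_offset is the distance from the TCP to the grasp point, in m); z points along the fingers, y is the direction in which the jaws open and shut (so a half turn about z gives the same grasp; the last joint's range is limited). The gripper opens to 87 mm and grips with 3 to 60 N. Pads are 19 mm wide; open, the fingers measure 117 mm over their backs; the gripper's body (75 mm by 190 mm) begins 51 mm behind the grasp point.
Start: joints at [-0.872, 0.385, 0.008, 0, -1.194, -0.259], TCP at [0.266, -0.565, 0.223] pointing down, gripper open.
Joint ranges: [-3.14, 3.14], [-1.21, 2.06], [-1.07, 1.41], [-3.16, 2.05], [-2.99, -0.16], [-3.1, 3.1]. Speed limits (rad/s): [2.79, 2.79, 3.14, 3.14, 3.14, 3.14].

## Interface

Orientations are given as a 3x3 rotation matrix whose columns are the frame's x, y, z axes.
In Python, from plant import bot gives the robot as it stands. The module is installed in compiled form; this text tells all that it offers.
- The arm moves only by the tool carry_out, never from a script. Its argument "motion" is a list that holds one entry, the list of rows, each a list of 4 numbers: the shift along the tool's x, y, z in m, then the turn about the tool's z in rad. A call has 1 to 10 rows; each row is the pose to reach, as a shift and turn from the pose measured when the call began, along the tool's axes at that moment; what a row does not reach only later rows make up. A row lasts 1/12 s, in which the tool goes at most 41.7 mm and 7.16 degrees, less where a joint would pass 70% of its speed; a pose out of reach is approached as far as the arm can. A call with a gripper value outside its range is refused whole. "hand" is the finger opening in m, from 0 to 0.087, set as the call begins (left out, the last holds). The fingers move at their own pace and stop on an object; "squeeze" is the grip in N (left out, the last holds). Time passes only in rows, so rows that repeat a pose let the fingers close. It gives the time, the measured TCP pose, the force and the opening at its end, in the units of the state.
- bot.read_state(): the state, without advancing time (a new reading comes with each control period).
- bot.read_camera(name): name is "side" or "top" or "wrist"; returns the picture (384x512x3 uint8, red, green, blue); there is no depth.
- bot.calibration(name): a dict with "fx", "fy", "cx", "cy" (pixels), "world_to_cam" (4x4, takes a point from world to camera coordinates). Camera axes: x right, y up, looking along -z (the intrinsics and any distortion apply to the point x, -y, -z); pixel columns grow to the right and rows downward; lengths in m; the calibration is good to about 2 mm. A picture is of the moment at which its call begins: read the wrist's pose just before it. calibration takes no time and is no camera call; for the wrist camera it gives the pose at the moment of the call.
- bot.finish_job(): hands the job in, once; it reports no verdict.
Trained networks look in the newest picture that a camera, given by its name, has taken for a name from the list of things; names that differ only in an ending like _2 or _b are one class to them, and where a whole thing is asked for, a point or a joint stands for the part that bears it (a point fixed in the world has none). Each returns a list of dicts, best first, with "score" (0 to 1); they miss things now and then, are a little off and sometimes report something else, mostly with a low value. They report only what shows in the picture. A call takes as long as a camera call.
- bot.boxes_of(camera, thing): "location" ([x, y, z] in m, in world coordinates, good to about 4 mm: the middle of the surface that is visible of it).
- bot.masks_of(camera, thing): "mask" (384x512 bool, what is visible of it).
- bot.tip_of(camera, thing): "location" ([x, y, z] in m, in world coordinates, good to about 4 mm: a listed point, or the origin of a listed thing).
The state is a dict: "time_s": time; "joints": joint angles; "qd": joint speeds; "joint_torque": joint torques, N m; "ee_pos": TCP position; "ee_rot": TCP orientation; "contact_force": force on the tool from outside, world axes, zero at the start; "torque": the same for the moment, N m; "gripper_width": finger opening in m.
Only numpy, scipy, OpenCV 4.12 (cv2) and the standard library are available. Lean on these libraries where they do the work, as an engineer would, in place of code of your own. Each camera call takes 0.05 s, during which the arm holds its last target. There are 200 camera calls.

## Task

Pull the door of the camera box open by its handle, to a right angle or wider, then lift the damper rod out of its cradle and show the flat face of its round head to the camera: rod level, head towards the lens and square to it, face centred at the height of the lens and 90 mm in front of it. Keep the rod from touching the box or its door, leave the other things where they are, and finish while still holding the rod there, steady in the air.

Things in the scene. Friction and masses are not known exactly. Their poses are not given: they have to be found in the camera images.
- camera_box: fixed grey steel box, 80 deep x 140 wide x 160 mm tall, that holds an inspection camera. Origin: centre of its underside; x runs from its front to its back (away from the robot at yaw 0), y to its left as the robot sees it, z up. Its front is closed by a door; behind the door it is open and the camera's lens looks out along -x.
- lens (a point): centre of the front glass of the camera's lens, 20 mm behind the box's front edge, 120 mm above the surface. Axes as the box's: the lens looks out along -x of this frame. The rod's face belongs at (-0.090, 0, 0) in this frame.
- camera_door (a joint): door angle in rad: 0 shut, 1.57 a right angle, 1.9 the stop; starts shut or ajar (to 0.2). Door 138 wide, 146 tall, 10 mm thick, top edge 156 mm above the surface; hinged at the box's right front edge (-y side), so the handle edge swings towards the robot, then to the right (counter-clockwise from above). Light friction (0.04 N m); stays where it is left.
- door_handle (a point): grip point on the door's handle: an upright round steel bar 11 mm thick, its axis 35 mm off the door's outer face, 113 mm from the hinge along the door. The point is 132 mm above the surface; the bar's free top is 23 mm higher, and the first stem to the door lies 26 mm below the point. Axes turn with the door: the box's when shut; y runs along the door from the hinge, -x out of its outer face.
- door_hinge (a point): point on the upright hinge line of the door, 132 mm above the surface
- cradle: fixed cradle: flat aluminium base 112 x 40 x 8 mm, with two black upright vee rests, 8 mm thick, at +41 and -40 mm along its x. Origin: centre of its underside; x runs along the rod towards the rod's head, z up. The vees' arms reach 53 mm above the surface.
- rod: damper rod, loose, 0.28 to 0.44 kg: round bar 14 mm thick, thinner at the tail, with a round head 46 mm across and 11 mm thick; 146 mm long in all. It lies level in the cradle's vees, axis 50 mm above the surface. Centre of mass about 45 mm from the head's face; from 34 to 94 mm behind the face the bar is free to grip. Origin off the axis: use rod_face and rod_tail.
- rod_face (a point): centre of the flat outer face of the rod's head, on the rod's axis. Its x runs along the axis, out of the face (away from the tail).
- rod_tail (a point): centre of the tail end of the rod, 146 mm from rod_face along the axis
- seal_driver: bystander: white plastic ring-shaped seal driver, 53 mm across, 48 mm tall, on the mat. Origin: centre of its underside.
- grease_tub: bystander: round tub with a press lid, 70 mm across, 72 mm tall, at the back of the tray. Origin: centre of its underside.
- seal_tin: bystander: flat round tin, 62 mm across, 32 mm tall, at the back of the tray. Origin: centre of its underside.
- caliper: bystander: steel vernier caliper, 68 x 245 x 8 mm, flat on the raised ledge (40 mm above the mat) along the tray's front. Origin: centre of its underside.
- damper_piston: bystander: round ported piston, 44 mm across, 14 mm tall, on the raised ledge along the tray's front. Origin: centre of its underside.

How it is judged:
By the outcome, as a careful person would: the job done as asked, in the order asked, and still so for the second after the job is handed in, while the arm keeps its last pose, push and grip.
It also fails if it takes over 46 s, if anything falls off the work surface, if the arm or the gripper's body presses on something with over 40 N, if the wrist force passes 120 N, or if a joint passes its speed limit or range.

## Working session

There is one attempt and no reset: what is moved stays moved. The work goes in short steps, Python scripts to look and compute and a tool call to move; the robot and the scene stay as the last step left them, time stands still between calls to the robot, and variables do not carry over. Pictures are saved under pics/ and viewed, about 8 in all and at most 12, crops included, and the job is handed in when it is done.

Besides the shell and the picture viewer there is one more tool, called after "Emit:" in YAML: its name, and indented under it one key for each argument. carry_out: Moves the arm, as the interface text tells. Its arguments: {"type":"object","properties":{"motion":{"type":"array","items":{"type":"array","items":{"type":"array","items":{"type":"number"}}}},"hand":{"type":"number"},"squeeze":{"type":"number"}},"required":["motion"]}

```bash
mkdir -p pics; cat > h.py <<'E'
import numpy as np,cv2
from plant import bot
np.set_printoptions(precision=4,suppress=True)
def snap(c,f): cv2.imwrite('pics/'+f,bot.read_camera(c)[:,:,::-1])
E
python3 - <<'E'
from h import *
s=bot.read_state()
print(s['time_s'],s['ee_pos'],s['ee_rot'],s['gripper_width'],bot.grasp_offset)
ims=[]
for c in('top','side'):
    ims.append(bot.read_camera(c)[:,:,::-1])
    k=bot.calibration(c);print(c,{a:k[a] for a in k if a!='world_to_cam'},np.linalg.inv(k['world_to_cam'])[:3])
    for t in('lens','door_handle','door_hinge','rod_face','rod_tail','cradle','camera_box','seal_driver','grease_tub','seal_tin','caliper','damper_piston'):
        print(t,[(np.array(d['location']),round(d['score'],2)) for d in bot.tip_of(c,t)[:2]])
cv2.imwrite('pics/a.png',cv2.resize(np.vstack(ims),(448,600) if 0 else (400,600)))
cv2.imwrite('pics/top.png',ims[0]);cv2.imwrite('pics/side.png',ims[1])
print(bot.read_state()['time_s'])
E
```

```text
0.0 [ 0.2659 -0.565   0.2215] [[-0.9049 -0.4256 -0.001 ]
 [-0.4256  0.9049  0.002 ]
 [ 0.0001  0.0022 -1.    ]] 0.08693004862865032 0.0187
top {'fx': 362.6006849391394, 'fy': 362.6006849391394, 'cx': 250.96033074070323, 'cy': 194.69132919110683} [[ 0.0036  0.9921 -0.1253  0.3816]
 [-1.      0.003  -0.0051 -0.0039]
 [-0.0047  0.1253  0.9921  0.9363]]
lens []
door_handle [(array([ 0.4985, -0.1219,  0.1353]), 0.61)]
door_hinge [(array([ 0.5598, -0.2271,  0.1346]), 0.67)]
rod_face [(array([0.5369, 0.2146, 0.0515]), 0.71)]
rod_tail [(array([0.453 , 0.1008, 0.047 ]), 0.55)]
cradle [(array([0.4969, 0.1684, 0.002 ]), 0.72), (array([ 0.3705, -0.1363,  0.0425]), 0.64)]
camera_box [(array([ 0.6018, -0.1556, -0.002 ]), 0.81)]
seal_driver [(array([ 0.4508,  0.0204, -0.0035]), 0.65)]
grease_tub [(array([0.6163, 0.1814, 0.0018]), 0.79), (array([ 0.6004, -0.1565, -0.0011]), 0.75)]
seal_tin []
caliper [(array([ 0.3709, -0.1386,  0.0411]), 0.94), (array([ 0.6116,  0.0717, -0.0004]), 0.67)]
damper_piston [(array([0.3623, 0.0795, 0.0405]), 0.59)]
side {'fx': 363.0486961296496, 'fy': 363.0486961296496, 'cx': 256.50624294402814, 'cy': 188.04134786471653} [[-0.9975  0.0371 -0.0595  0.4553]
 [-0.0701 -0.5116  0.8564  0.7183]
 [ 0.0014  0.8584  0.5129  0.5476]]
lens [(array([ 0.5819, -0.154 ,  0.1214]), 0.83)]
door_handle [(array([ 0.4978, -0.1269,  0.1314]), 0.64)]
door_hinge [(array([ 0.5609, -0.2247,  0.1327]), 0.79), (array([ 0.5994, -0.1561,  0.0013]), 0.55)]
rod_face [(array([0.5369, 0.2103, 0.0477]), 0.59)]
rod_tail [(array([0.4464, 0.1015, 0.0474]), 0.85)]
cradle [(array([0.5003, 0.1586, 0.0034]), 0.62)]
camera_box [(array([ 0.5986, -0.158 ,  0.0034]), 0.75)]
seal_driver [(array([0.4524, 0.0136, 0.0017]), 0.67)]
grease_tub [(array([0.6164, 0.1829, 0.0015]), 0.96)]
seal_tin [(array([0.6087, 0.0613, 0.0011]), 0.97)]
caliper [(array([ 0.3685, -0.1396,  0.0372]), 0.83)]
damper_piston [(array([0.3646, 0.0795, 0.0398]), 0.5)]
1.3
```

View pics/top.png

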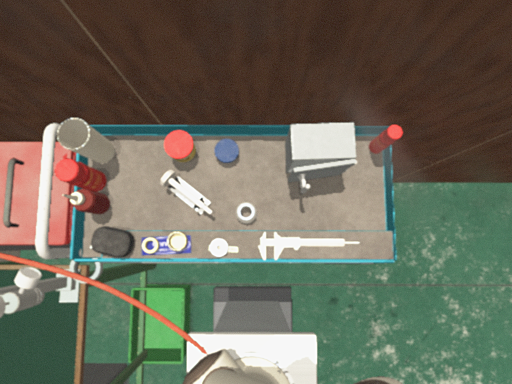

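View pics/side.png

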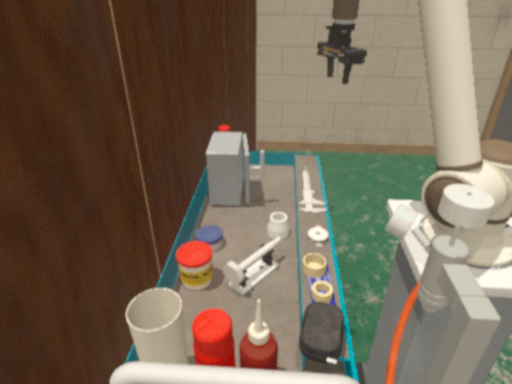

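The top view shows the box near (322,145) with its door slightly ajar and the handle at (304,182). The rod in its cradle is near (187,193), with the ring between them at (246,212). The side view agrees, and so do the network points. I'll move over the handle.

Emit:
carry_out:
  motion:
    - [[-0.03,0.022,-0.02,0.05],[-0.06,0.045,-0.02,0.1],[-0.09,0.068,-0.02,0.15],[-0.12,0.09,-0.02,0.2],[-0.15,0.113,-0.02,0.26],[-0.18,0.136,-0.02,0.26],[-0.21,0.158,-0.02,0.26],[-0.24,0.18,-0.02,0.26],[-0.27,0.203,-0.02,0.26],[-0.3,0.226,-0.02,0.26]]
  hand: 0.06

```text
time_s: 2.13
ee_pos: [0.4419, -0.2316, 0.2429]
ee_rot: [[-0.984, -0.179, 0.001], [-0.179, 0.984, -0.0], [-0.001, -0.0, -1.0]]
contact_force: [0.5, -0.0, 0.7]
gripper_width: 0.06
```

```bash
cat >> h.py <<'E'
def to(p,ang=None):
    """shift in tool axes (TCP to p) and turn so tool y points at world angle ang (deg)"""
    s=bot.read_state();R=np.array(s['ee_rot']);y=np.degrees(np.arctan2(R[1,1],R[0,1]))
    t=0 if ang is None else -np.radians((ang-y+180)%360-180)
    print('t',s['time_s'],'tcp',np.array(s['ee_pos']),'yang',round(y,1),'F',np.array(s['contact_force']),'w',round(s['gripper_width'],4),'j',np.array(s['joints']))
    print('shift',R.T@(np.array(p)-s['ee_pos']),'turn',round(t,3))
E
python3 - <<'E'
from h import *
to([.498,-.124,.24],100)
snap('wrist','w1.png')
for t in('lens','door_handle','door_hinge','camera_box'):
    print(t,[(np.array(d['location']),round(d['score'],2)) for d in bot.tip_of('wrist',t)[:2]])
E
```

```text
t 2.1333 tcp [ 0.4419 -0.2316  0.2429] yang 100.3 F [ 0.5126 -0.0491  0.7286] w 0.06 j [-0.1566  0.153  -0.2606  0.0001 -1.1563 -1.2344]
shift [-0.0744  0.0958  0.003 ] turn 0.005
lens [(array([ 0.5816, -0.1514,  0.1168]), 0.57), (array([0.4534, 0.0108, 0.0022]), 0.53)]
door_handle [(array([ 0.4935, -0.1241,  0.1276]), 0.83)]
door_hinge [(array([ 0.5572, -0.2296,  0.1326]), 0.57)]
camera_box [(array([ 0.6025, -0.156 , -0.0017]), 0.91)]
```

View pics/w1.png

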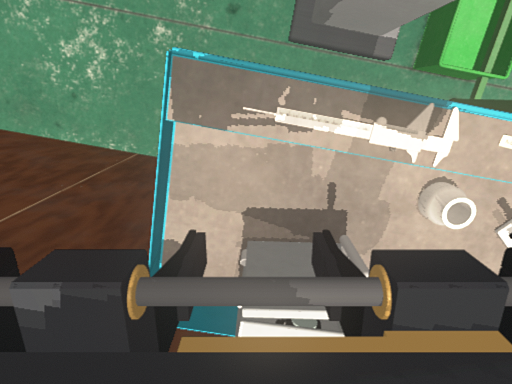

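The wrist view looks back past the fingers: the box lies behind and below them near (295,280), and the ring is at (455,205). The handle estimates agree to about 3 mm at (0.497,-0.124), so I'll go over it and descend.

Emit:
carry_out:
  motion:
    - [[-0.024,0.032,0,0],[-0.049,0.063,0,0],[-0.073,0.095,0,0],[-0.073,0.095,0.0,0],[-0.073,0.095,0.04,0],[-0.073,0.095,0.08,0],[-0.073,0.095,0.115,0],[-0.073,0.095,0.125,0],[-0.073,0.095,0.125,0]]
  hand: 0.06

```text
time_s: 3.13
ee_pos: [0.4938, -0.128, 0.1151]
ee_rot: [[-0.984, -0.177, -0.007], [-0.177, 0.984, -0.001], [0.007, 0.001, -1.0]]
contact_force: [-0.1, 0.3, 0.1]
gripper_width: 0.0599
```

```bash
python3 - <<'E'
from h import *
to([.497,-.124,.118],100)
a=bot.read_camera('side')[110:230,180:300,::-1]; b=bot.read_camera('wrist')[:,:,::-1]
cv2.imwrite('pics/m.png',np.hstack([cv2.resize(a,(384,384),interpolation=cv2.INTER_CUBIC),b[:,50:450]]))
E
```

```text
t 3.1333 tcp [ 0.4938 -0.128   0.1151] yang 100.2 F [-0.086   0.2819  0.1374] w 0.0599 j [ 0.0651  0.3045 -0.4151  0.0001 -0.8583 -1.4576]
shift [-0.0038  0.0033 -0.0029] turn 0.004
```

View pics/m.png

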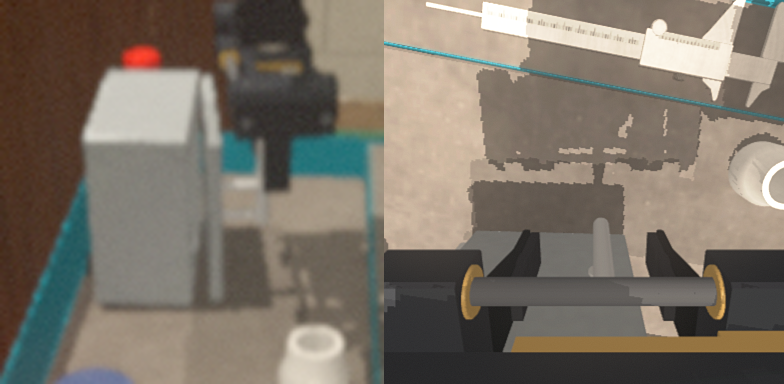

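Left crop (side): the finger covers columns 265–290 and the bar shows at 255–265, so the bar sits a few mm beyond the fingers (+x). Right (wrist): the bar at x≈600 is between the fingers at 530 and 655. I'll project candidate bar positions to measure the offset.

```bash
cat >> h.py <<'E'
def proj(c,P,k=None):
    k=k or bot.calibration(c);p=np.array(k['world_to_cam'])@np.append(P,1)
    return np.array([k['cx']+k['fx']*p[0]/-p[2],k['cy']-k['fy']*p[1]/-p[2]])
E
python3 - <<'E'
from h import *
s=bot.read_state()
f=lambda q:(q-[180,110])*3.2
g=lambda q:q+[334,0]
for x in(.492,.498,.504):
    for z in(.155,.106): print(x,z,'side',f(proj('side',[x,-.126,z])),'wrist',g(proj('wrist',[x,-.126,z])))
R=np.array(s['ee_rot']);e=np.array(s['ee_pos'])
for sg in(1,-1): print('tip',f(proj('side',e+R[:,1]*sg*.0375)),g(proj('wrist',e+R[:,1]*sg*.0375)))
print(np.linalg.inv(bot.calibration('wrist')['world_to_cam'])[:3])
E
```

```text
0.492 0.155 side [272.4301 129.0289] wrist [596.3954 272.8789]
0.492 0.106 side [271.618  183.5645] wrist [595.6504 228.6524]
0.498 0.155 side [264.9178 128.7961] wrist [593.9963 284.1685]
0.498 0.106 side [264.3043 183.3173] wrist [593.842  237.6082]
0.504 0.155 side [257.4112 128.5634] wrist [591.6558 295.1828]
0.504 0.106 side [256.9961 183.0704] wrist [592.0671 246.3983]
tip [271.4373 189.6901] [657.4391 246.0169]
tip [259.951  148.1116] [524.8465 245.8753]
[[-0.1799 -0.9372 -0.2988  0.4158]
 [ 0.9837 -0.1719 -0.0531 -0.1414]
 [-0.0016 -0.3034  0.9529  0.2808]]
```

Emit:
carry_out:
  motion:
    - [[-0.0045,0.0015,-0.003,0],[-0.009,0.003,-0.003,0],[-0.009,0.003,-0.003,0],[-0.009,0.003,-0.003,0],[-0.009,0.003,-0.003,0],[-0.009,0.003,-0.003,0],[-0.009,0.003,-0.003,0],[-0.009,0.003,-0.003,0]]
  hand: 0.0
  squeeze: 15

```text
time_s: 3.9
ee_pos: [0.5053, -0.123, 0.122]
ee_rot: [[-0.984, -0.179, 0.002], [-0.179, 0.984, -0.001], [-0.001, -0.001, -1.0]]
contact_force: [-3.7, 7.8, 3.8]
gripper_width: 0.0148
```

Emit:
carry_out:
  motion:
    - [[0,0,0,0],[0,0,0,0],[0,0,0,0]]

```text
time_s: 4.15
ee_pos: [0.5036, -0.1218, 0.1218]
ee_rot: [[-0.984, -0.178, -0.002], [-0.178, 0.984, 0.001], [0.002, 0.001, -1.0]]
contact_force: [-4.3, 6.5, 4.8]
gripper_width: 0.0102
```

```bash
python3 - <<'E'
from h import *
to([.497,-.124,.118],100)
for c in('side','wrist'):
    snap(c,c+'tmp.png');print(c,[(np.array(d['location']),round(d['score'],2)) for t in('door_handle','door_hinge') for d in bot.tip_of(c,t)[:1]])
a=cv2.imread('pics/sidetmp.png')[110:230,180:300];b=cv2.imread('pics/wristtmp.png')
cv2.imwrite('pics/m2.png',np.hstack([cv2.resize(a,(384,384),interpolation=cv2.INTER_CUBIC),b[:,50:450]]))
E
```

```text
t 4.15 tcp [ 0.5036 -0.1218  0.1218] yang 100.3 F [-4.2628  6.5329  4.8439] w 0.0102 j [ 0.0754  0.3062 -0.3907 -0.0017 -0.8758 -1.4659]
shift [ 0.0069 -0.001   0.0038] turn 0.005
side [(array([ 0.4971, -0.1251,  0.1313]), 0.74), (array([ 0.5619, -0.2259,  0.1335]), 0.98)]
wrist [(array([ 0.4898, -0.1236,  0.1306]), 0.6)]
```

View pics/m2.png

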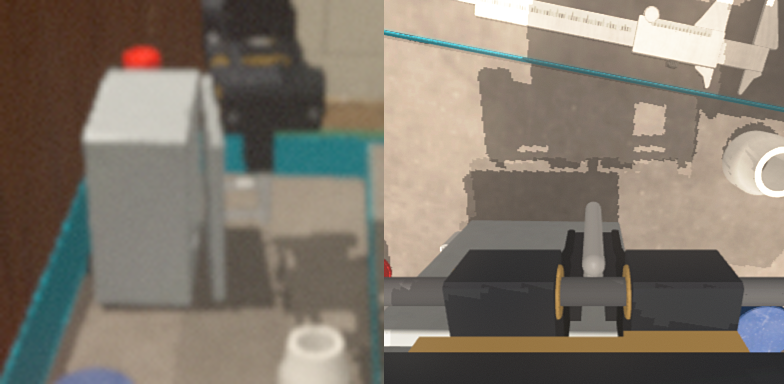

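The fingers (column 259) closed about 5 mm past the bar (263); the wrist view shows the bar's top at (593,265), which puts the bar at x≈0.498. I'll reopen, shift back 6 mm and regrip.

Emit:
carry_out:
  motion:
    - [[0,0,0,0],[0,0,0,0],[0.006,-0.001,0,0],[0.006,-0.001,0,0]]
  hand: 0.03

```text
time_s: 4.78
ee_pos: [0.4968, -0.1242, 0.1216]
ee_rot: [[-0.984, -0.178, -0.003], [-0.178, 0.984, 0.001], [0.003, 0.002, -1.0]]
contact_force: [0.1, 0.0, -0.1]
gripper_width: 0.027
```

Emit:
carry_out:
  motion:
    - [[0,0,0,0],[0,0,0,0],[0,0,0,0],[0,0,0,0],[0,0,0,0],[0,0,0,0]]
  hand: 0.0
  squeeze: 20

```text
time_s: 5.28
ee_pos: [0.4958, -0.1235, 0.1215]
ee_rot: [[-0.984, -0.178, -0.005], [-0.178, 0.984, 0.002], [0.005, 0.003, -1.0]]
contact_force: [-2.4, 4.6, 3.7]
gripper_width: 0.0103
```

```bash
python3 - <<'E'
from h import *
to([.497,-.124,.118],100)
s=bot.read_state();R=np.array(s['ee_rot'])
H=np.array([.560,-.227]);P=np.array(s['ee_pos'])[:2];v=P-H
print(np.hypot(*v),np.degrees(np.arctan2(v[1],v[0])))
rr=np.hypot(.113,.045); v=v/np.hypot(*v)*rr
H=P-v
for a in range(10,101,10):
    t=np.radians(a);c,n=np.cos(t),np.sin(t)
    Q=H+np.array([[c,-n],[n,c]])@v
    d=R.T@np.append(Q-P,0)
    print(a,d[:2],round(-t,3),Q)
E
```

```text
t 5.2833 tcp [ 0.4958 -0.1235  0.1215] yang 100.2 F [-2.4309  4.6016  3.7133] w 0.0103 j [ 0.0723  0.2973 -0.4047 -0.0034 -0.8739 -1.4623]
shift [-0.0011 -0.0007  0.0035] turn 0.004
0.12177020687331398 121.79575367744037
10 [ 0.019  -0.0095] -0.175 [ 0.4789 -0.1362]
20 [ 0.036  -0.0221] -0.349 [ 0.4643 -0.1517]
30 [ 0.0506 -0.0375] -0.524 [ 0.4527 -0.1694]
40 [ 0.0622 -0.0552] -0.698 [ 0.4444 -0.1889]
50 [ 0.0707 -0.0747] -0.873 [ 0.4395 -0.2095]
60 [ 0.0756 -0.0953] -1.047 [ 0.4384 -0.2307]
70 [ 0.0769 -0.1164] -1.222 [ 0.4409 -0.2517]
80 [ 0.0745 -0.1375] -1.396 [ 0.447 -0.272]
90 [ 0.0684 -0.1578] -1.571 [ 0.4565 -0.291 ]
100 [ 0.0589 -0.1768] -1.745 [ 0.4692 -0.3079]
```

Emit:
carry_out:
  motion:
    - [[0.0097,-0.0044,0,-0.087],[0.019,-0.0095,0,-0.175],[0.0278,-0.0155,0,-0.262],[0.036,-0.0221,0,-0.349],[0.0436,-0.0295,0,-0.436],[0.0506,-0.0375,0,-0.524],[0.0567,-0.0461,0,-0.611],[0.0622,-0.0552,0,-0.698],[0.0622,-0.0552,0,-0.698]]

```text
time_s: 6.03
ee_pos: [0.4444, -0.19, 0.1215]
ee_rot: [[-0.64, -0.769, -0.004], [-0.769, 0.64, 0.002], [0.001, 0.005, -1.0]]
contact_force: [1.1, -1.1, -1.6]
gripper_width: 0.0103
```

```bash
python3 - <<'E'
from h import *
to([.4395,-.2095,.1215],150)
s=bot.read_state();R=np.array(s['ee_rot']);e=np.array(s['ee_pos'])
H=np.array([.5602,-.2268]);P=e[:2];v=P-H
print(np.hypot(*v),np.degrees(np.arctan2(v[1],v[0])))
v0=np.array([.4958-.5602,-.1235+.2268])
for a in range(45,106,5):
    t=np.radians(a);c,n=np.cos(t),np.sin(t)
    Q=H+np.array([[c,-n],[n,c]])@v0
    y=np.degrees(np.arctan2(R[1,1],R[0,1]))
    print(a,(R.T@np.append(Q-P,.1215-e[2])),round(-np.radians((a+100.2-y)%360),3))
E
```

```text
t 6.0333 tcp [ 0.4444 -0.19    0.1215] yang 140.2 F [ 1.1408 -1.1234 -1.5561] w 0.0103 j [-0.0681  0.2537 -0.4698 -0.002  -0.8519 -0.6245]
shift [ 0.0181 -0.0087 -0.    ] turn -0.17
0.1214838265876252 162.3828821203864
45 [ 0.0089 -0.0038 -0.    ] -0.087
50 [ 0.0182 -0.009  -0.    ] -0.174
55 [ 0.027  -0.0149 -0.    ] -0.261
60 [ 0.0352 -0.0216 -0.    ] -0.348
65 [ 0.0428 -0.029  -0.0001] -0.436
70 [ 0.0497 -0.0371 -0.0001] -0.523
75 [ 0.056  -0.0457 -0.0001] -0.61
80 [ 0.0614 -0.0548 -0.0002] -0.697
85 [ 0.066  -0.0644 -0.0002] -0.785
90 [ 0.0698 -0.0743 -0.0002] -0.872
95 [ 0.0727 -0.0845 -0.0003] -0.959
100 [ 0.0747 -0.0949 -0.0003] -1.046
105 [ 0.0757 -0.1055 -0.0004] -1.134
```

Emit:
carry_out:
  motion:
    - [[0.0089,-0.0038,0,-0.087],[0.0182,-0.009,0,-0.174],[0.027,-0.0149,0,-0.261],[0.0352,-0.0216,0,-0.348],[0.0428,-0.029,0,-0.436],[0.0497,-0.0371,0,-0.523],[0.056,-0.0457,0,-0.61],[0.0614,-0.0548,0,-0.697],[0.066,-0.0644,0,-0.785],[0.0698,-0.0743,0,-0.872]]

```text
time_s: 6.87
ee_pos: [0.4572, -0.2915, 0.1215]
ee_rot: [[0.179, -0.984, -0.005], [-0.984, -0.179, 0.002], [-0.002, 0.004, -1.0]]
contact_force: [-0.4, 0.9, 1.2]
gripper_width: 0.01
```

```bash
python3 - <<'E'
from h import *
to([.4395,-.2095,.1215],190)
s=bot.read_state();R=np.array(s['ee_rot']);e=np.array(s['ee_pos'])
for c in('top','side'):
    bot.read_camera(c)
    for t in('lens','door_hinge','door_handle','camera_box','rod_face','rod_tail'): print(c,t,[(np.array(d['location']),round(d['score'],2)) for d in bot.tip_of(c,t)[:1]])
snap('top','t2.png')
m=cv2.imread('pics/t2.png')[90:290,130:400];cv2.imwrite('pics/t2c.png',cv2.resize(m,None,fx=2.9,fy=2.9,interpolation=cv2.INTER_CUBIC))
E
```

```text
t 6.8667 tcp [ 0.4572 -0.2915  0.1215] yang -169.7 F [-0.3891  0.9314  1.1768] w 0.01 j [-0.2687  0.3448 -0.3323 -0.0004 -0.8985  0.4493]
shift [-0.0839  0.0027  0.0002] turn 0.006
top lens []
top door_hinge []
top door_handle []
top camera_box [(array([ 0.5995, -0.1569,  0.002 ]), 0.76)]
top rod_face [(array([0.5375, 0.216 , 0.0517]), 0.9)]
top rod_tail [(array([0.4504, 0.1006, 0.0507]), 0.8)]
side lens [(array([ 0.5836, -0.1538,  0.1208]), 0.89)]
side door_hinge [(array([ 0.5585, -0.2261,  0.1319]), 0.68)]
side door_handle [(array([ 0.4514, -0.2906,  0.1321]), 0.75)]
side camera_box [(array([ 0.6022, -0.1573,  0.0028]), 0.74)]
side rod_face [(array([0.5339, 0.2095, 0.0505]), 0.87)]
side rod_tail [(array([0.4451, 0.1017, 0.0486]), 0.9)]
```

View pics/t2c.png

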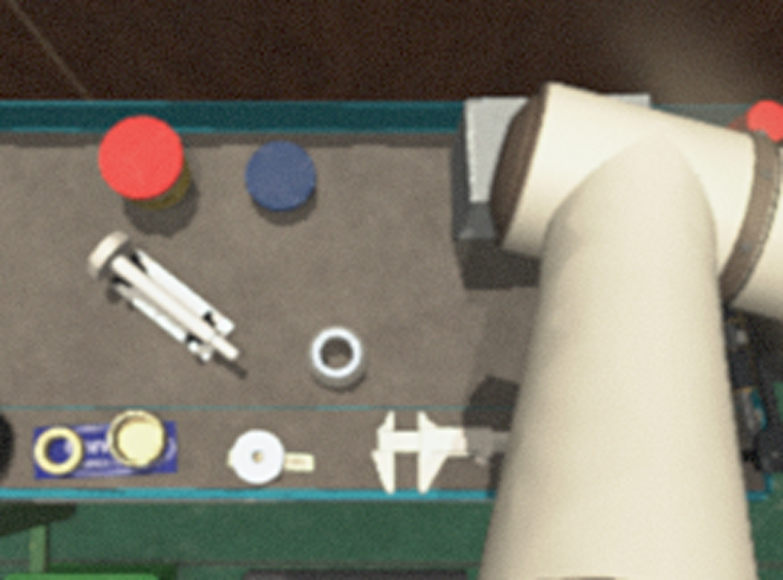

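The crop shows the arm over the box at the right, with the handle carried round and the door near 100° by its tracked arc. The rod is untouched, with its head at (110,255) and tail at (232,352). Next I release, lift and go to the rod.

Emit:
carry_out:
  motion:
    - [[0,0,0,0],[0,0,0,0],[0,0,0,0],[0,0,-0.03,0],[0,0,-0.065,0],[0,0,-0.1,0],[0,0,-0.12,0]]
  hand: 0.04

```text
time_s: 8.2
ee_pos: [0.4587, -0.292, 0.2453]
ee_rot: [[0.178, -0.984, 0.001], [-0.984, -0.178, -0.001], [0.001, -0.0, -1.0]]
contact_force: [0.8, -0.2, 0.3]
gripper_width: 0.0391
```

```bash
python3 - <<'E'
from h import *
to([.506,.175,.22],142)
m=cv2.imread('pics/top.png')[110:215,270:375];cv2.imwrite('pics/boxc.png',cv2.resize(m,(590,590),interpolation=cv2.INTER_CUBIC))
for (x,y,n) in((.56,-.087,'FL'),(.56,-.227,'FR'),(.64,-.087,'BL'),(.64,-.227,'BR')): print(n,(proj('top',[x,y,.16])-[270,110])*5.62)
E
```

```text
t 8.2 tcp [ 0.4587 -0.292   0.2453] yang -169.8 F [ 0.8104 -0.1761  0.2789] w 0.0391 j [-0.2683  0.2298 -0.1566  0.0007 -1.1836  0.4466]
shift [-0.4512 -0.1295  0.0249] turn 0.842
FL [117.6058 271.4334]
FR [478.2888 272.3138]
BL [115.5241  72.3526]
BR [471.6956  73.0458]
```

View pics/boxc.png

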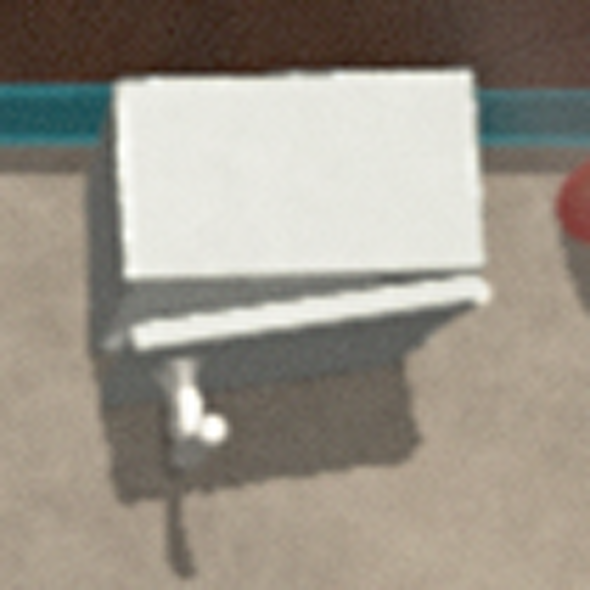

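The corners of the box top are at (117,82), (471,70), (128,278) and (484,262), which gives a box yaw of about +2.4° and a centre near (0.600,-0.157). Now I go to the rod.

Emit:
carry_out:
  motion:
    - [[-0.036,-0.01,0,0.05],[-0.073,-0.021,0,0.15],[-0.11,-0.032,0,0.25],[-0.147,-0.042,0,0.35],[-0.184,-0.053,0,0.45],[-0.221,-0.064,0,0.55],[-0.258,-0.074,0,0.65],[-0.295,-0.085,0,0.74],[-0.332,-0.095,0,0.842],[-0.368,-0.106,0,0.842]]
  hand: 0.06

```text
time_s: 9.03
ee_pos: [0.497, 0.091, 0.2449]
ee_rot: [[-0.618, -0.786, 0.0], [-0.786, 0.618, -0.001], [0.0, -0.001, -1.0]]
contact_force: [0.9, 0.5, -0.1]
gripper_width: 0.0601
```

```bash
python3 - <<'E'
from h import *
to([.506,.175,.18],142)
snap('wrist','w3.png')
for t in('rod_face','rod_tail','cradle'): print(t,[(np.array(d['location']),round(d['score'],2)) for d in bot.tip_of('wrist',t)[:1]])
E
```

```text
t 9.0333 tcp [0.497  0.091  0.2449] yang 141.8 F [ 0.9174  0.5181 -0.1338] w 0.0601 j [ 0.5032  0.1633 -0.2431  0.0006 -1.1644 -1.1701]
shift [-0.0716  0.0449  0.0648] turn -0.003
rod_face [(array([0.5362, 0.2178, 0.0508]), 0.55)]
rod_tail [(array([0.4518, 0.0979, 0.0483]), 0.61)]
cradle [(array([ 0.4975,  0.1617, -0.003 ]), 0.84)]
```

```bash
cat >> h.py <<'E'
def unproj(c,uv,z,k=None):
    k=k or bot.calibration(c);T=np.linalg.inv(k['world_to_cam'])
    d=T[:3,:3]@np.array([(uv[0]-k['cx'])/k['fx'],-(uv[1]-k['cy'])/k['fy'],-1]);o=T[:3,3]
    return o+d*(z-o[2])/d[2]
E
python3 - <<'E'
from h import *
ks={c:bot.calibration(c) for c in('top','wrist')}
for c in('top','wrist'):
    m=bot.masks_of(c,'rod')[0];mm=m['mask'];v,u=np.nonzero(mm)
    P=np.array([unproj(c,(a,b),.05,ks[c])[:2] for a,b in zip(u,v)])
    d=np.array([.61,.79]);s=(P-[.493,.157])@d;n=(P-[.493,.157])@[-.79,.61]
    print(c,m['score'],len(P),s.min(),s.max())
    for lo in np.arange(-.08,.09,.02):
        q=(s>lo)&(s<lo+.02)
        if q.sum()>3: print(round(lo+.01,3),q.sum(),'n',round(n[q].mean(),4),'w',round(np.ptp(n[q]),4))
E
```

```text
top 0.84 484 -0.07035662822805128 0.0807359907098733
-0.07 16 n -0.0009 w 0.0092
-0.05 42 n -0.001 w 0.0137
-0.03 57 n -0.0012 w 0.0172
-0.01 53 n -0.0008 w 0.0163
0.01 48 n -0.0008 w 0.0142
0.03 49 n -0.0009 w 0.0146
0.05 73 n -0.0006 w 0.0384
0.07 143 n -0.0002 w 0.0477
wrist 0.82 1817 -0.07270353061622983 0.08346239040997531
-0.07 99 n -0.0013 w 0.0094
-0.05 170 n -0.0014 w 0.0139
-0.03 193 n -0.0017 w 0.0139
-0.01 186 n -0.0013 w 0.0134
0.01 190 n -0.0015 w 0.0138
0.03 162 n -0.0016 w 0.0135
0.05 262 n -0.0018 w 0.0426
0.07 486 n -0.0017 w 0.0457
0.09 69 n 0.0012 w 0.0318
```

View pics/w3.png

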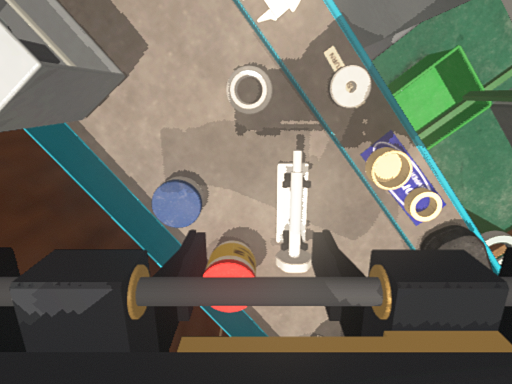

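The wrist view shows the rod in its cradle, with its tail at (298,155) and head at (293,262); the tub is at (230,280) and well clear. The masks give the axis at 52.3° and a grip point at (0.509,0.176).

Emit:
carry_out:
  motion:
    - [[-0.025,0.014,0.02,-0.005],[-0.05,0.029,0.04,-0.009],[-0.074,0.043,0.06,-0.009],[-0.074,0.043,0.09,-0.009],[-0.074,0.043,0.12,-0.009],[-0.074,0.043,0.15,-0.009],[-0.074,0.043,0.17,-0.009],[-0.074,0.043,0.17,-0.009]]
  hand: 0.06

```text
time_s: 10.0
ee_pos: [0.5062, 0.1697, 0.0703]
ee_rot: [[-0.612, -0.791, -0.009], [-0.791, 0.612, -0.006], [0.01, 0.003, -1.0]]
contact_force: [-1.3, -0.1, 0.1]
gripper_width: 0.06
```

```bash
python3 - <<'E'
from h import *
to([.5093,.176,.031],142.3)
E
```

```text
t 10.0 tcp [0.5062 0.1697 0.0703] yang 142.3 F [-1.2907 -0.0783  0.0619] w 0.06 j [ 0.6273  0.4006 -0.4041 -0.0004 -0.7767 -1.2854]
shift [-0.0073  0.0012  0.0392] turn -0.0
```

Emit:
carry_out:
  motion:
    - [[-0.007,0.001,0.01,0],[-0.007,0.001,0.025,0],[-0.007,0.001,0.038,0],[-0.007,0.001,0.038,0],[-0.007,0.001,0.038,0]]
  hand: 0.06

```text
time_s: 10.42
ee_pos: [0.51, 0.175, 0.0331]
ee_rot: [[-0.612, -0.79, -0.008], [-0.79, 0.613, -0.006], [0.01, 0.003, -1.0]]
contact_force: [-0.4, -0.3, 0.7]
gripper_width: 0.0603
```

```bash
python3 - <<'E'
from h import *
to([.5093,.176,.031],142.3)
E
```

```text
t 10.4167 tcp [0.51   0.175  0.0331] yang 142.2 F [-0.4012 -0.3441  0.7159] w 0.0603 j [ 0.6315  0.4613 -0.4253  0.0001 -0.6944 -1.2908]
shift [-0.0004  0.0011  0.0021] turn -0.001
```

Emit:
carry_out:
  motion:
    - [[0,0.001,0.002,0],[0,0.001,0.002,0],[0,0.001,0.002,0],[0,0.001,0.002,0],[0,0.001,0.002,0],[0,0.001,0.002,0],[0,0.001,0.002,0],[0,0.001,0.002,0],[0,0.001,0.002,0]]
  hand: 0.0
  squeeze: 50

```text
time_s: 11.17
ee_pos: [0.5085, 0.1761, 0.0311]
ee_rot: [[-0.613, -0.79, -0.009], [-0.79, 0.613, -0.006], [0.01, 0.004, -1.0]]
contact_force: [-2.4, 2.7, 1.8]
gripper_width: 0.0127
```

Emit:
carry_out:
  motion:
    - [[0,0,0,0],[0,0,-0.005,0],[0,0,-0.015,0],[0,0,-0.03,0],[0,0,-0.05,0],[0,0,-0.075,0],[0,0,-0.1,0],[0,0,-0.12,0],[0,0,-0.12,0]]

```text
time_s: 11.92
ee_pos: [0.5121, 0.1779, 0.1561]
ee_rot: [[-0.612, -0.791, -0.001], [-0.791, 0.612, -0.001], [0.001, -0.0, -1.0]]
contact_force: [1.0, 0.2, -3.8]
gripper_width: 0.0125
```

```bash
python3 - <<'E'
from h import *
to([.442,-.162,.16],92.4)
snap('wrist','w4.png');bot.read_camera('side')
for c in('wrist','side'):
    for t in('rod_face','rod_tail'): print(c,t,[(np.array(d['location']),round(d['score'],2)) for d in bot.tip_of(c,t)[:1]])
E
```

```text
t 11.9167 tcp [0.5121 0.1779 0.1561] yang 142.3 F [ 1.0418  0.1503 -3.7766] w 0.0125 j [ 0.6338  0.3046 -0.2922  0.0006 -0.9752 -1.293 ]
shift [ 0.3117 -0.1526 -0.0035] turn 0.87
wrist rod_face [(array([0.5405, 0.2171, 0.1776]), 0.72)]
wrist rod_tail [(array([0.4554, 0.1024, 0.1701]), 0.84)]
side rod_face [(array([0.5358, 0.2132, 0.1723]), 0.92)]
side rod_tail []
```

View pics/w4.png

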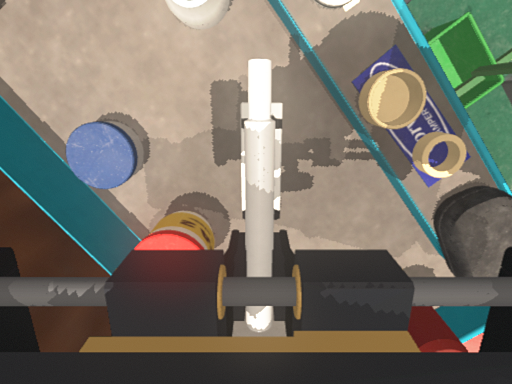

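The rod is held: the wrist view shows it running from the tail at (260,62) to between the fingers, cradle empty below. The measured load of 3.8 N fits its mass. Now I carry it towards the lens.

Emit:
carry_out:
  motion:
    - [[0.012,-0.006,0,0.05],[0.031,-0.015,0,0.13],[0.053,-0.026,0,0.22],[0.078,-0.038,0,0.31],[0.103,-0.05,0,0.4],[0.128,-0.063,0,0.49],[0.153,-0.075,0,0.58],[0.178,-0.087,0,0.67],[0.203,-0.099,0,0.76],[0.225,-0.11,0,0.83]]

```text
time_s: 13.05
ee_pos: [0.4561, -0.0706, 0.1507]
ee_rot: [[-0.997, -0.076, -0.015], [-0.076, 0.997, -0.008], [0.016, -0.007, -1.0]]
contact_force: [0.6, -0.0, -4.2]
gripper_width: 0.0123
```

```bash
python3 - <<'E'
from h import *
to([.4413,-.162,.1011],92.4)
E
```

```text
t 13.05 tcp [ 0.4561 -0.0706  0.1507] yang 94.4 F [ 0.6473 -0.0403 -4.1569] w 0.0123 j [ 0.2032  0.1858 -0.4767  0.0059 -0.925  -1.7013]
shift [ 0.0209 -0.0896  0.0505] turn 0.034
```

Emit:
carry_out:
  motion:
    - [[0.006,-0.02,0,0.015],[0.012,-0.045,0,0.034],[0.018,-0.068,0.01,0.034],[0.021,-0.085,0.025,0.034],[0.021,-0.09,0.04,0.034],[0.021,-0.09,0.048,0.034],[0.021,-0.09,0.0505,0.034],[0.021,-0.09,0.0505,0.034],[0.021,-0.09,0.0505,0.034]]

```text
time_s: 13.8
ee_pos: [0.4417, -0.1619, 0.1013]
ee_rot: [[-0.999, -0.044, -0.015], [-0.043, 0.999, -0.008], [0.015, -0.008, -1.0]]
contact_force: [0.1, -0.3, -3.6]
gripper_width: 0.0123
```

```bash
python3 - <<'E'
from h import *
to([.4413,-.162,.1011],92.4)
snap('side','s5.png');snap('top','t5.png');bot.read_camera('wrist')
for c in('side','wrist','top'):
    for t in('rod_face','rod_tail','lens','door_hinge','door_handle','camera_box'): print(c,t,[(np.array(d['location']),round(d['score'],2)) for d in bot.tip_of(c,t)[:1]])
a=cv2.imread('pics/s5.png')[110:230,180:330];b=cv2.imread('pics/t5.png')[110:260,250:400]
cv2.imwrite('pics/m5.png',np.hstack([cv2.resize(a,(450,360),interpolation=cv2.INTER_CUBIC),cv2.resize(b,(350,360),interpolation=cv2.INTER_CUBIC)]))
E
```

```text
t 13.8 tcp [ 0.4417 -0.1619  0.1013] yang 92.5 F [ 0.0869 -0.2684 -3.5928] w 0.0123 j [ 0.0009  0.2647 -0.5245  0.0115 -0.7968 -1.5363]
shift [ 0.0004 -0.0001  0.0002] turn 0.002
side rod_face [(array([ 0.4887, -0.1628,  0.1219]), 0.58)]
side rod_tail [(array([ 0.3405, -0.1634,  0.1166]), 0.61)]
side lens []
side door_hinge [(array([ 0.5586, -0.2266,  0.1323]), 0.76)]
side door_handle []
side camera_box [(array([ 0.5993, -0.1587,  0.0004]), 0.67)]
wrist rod_face [(array([ 0.491 , -0.1543,  0.1213]), 0.66)]
wrist rod_tail [(array([ 0.3455, -0.1631,  0.1173]), 0.7)]
wrist lens []
wrist door_hinge []
wrist door_handle []
wrist camera_box []
top rod_face []
top rod_tail [(array([ 0.3444, -0.1645,  0.1188]), 0.49)]
top lens [(array([ 0.5771, -0.1586,  0.1184]), 0.85)]
top door_hinge [(array([ 0.56  , -0.2269,  0.1351]), 0.41)]
top door_handle [(array([0.4971, 0.166 , 0.0017]), 0.28)]
top camera_box [(array([ 0.5998, -0.1549, -0.0003]), 0.8)]
```

View pics/m5.png

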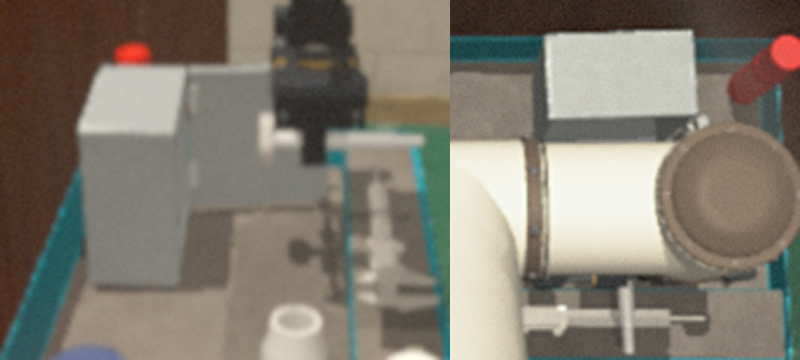

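Side crop: the rod is level at row ~137, its head at (266,137) facing the open box, with the door standing open behind it. Top crop: the box is in place and the arm is clear. Face and tail estimates agree with the target, so I'll do a short hold to confirm it is steady.

Emit:
carry_out:
  motion:
    - [[0,0,0,0],[0,0,0,0],[0,0,0,0],[0,0,0,0],[0,0,0,0],[0,0,0,0]]

```text
time_s: 15.35
ee_pos: [0.4412, -0.1624, 0.1011]
ee_rot: [[-0.999, -0.042, -0.015], [-0.042, 0.999, -0.008], [0.016, -0.007, -1.0]]
contact_force: [-0.3, -0.1, -3.5]
gripper_width: 0.0124
```

```bash
python3 - <<'E'
from h import *
to([.4413,-.162,.1011],92.4)
s=bot.read_state();print(np.array(s['qd']),np.array(s['ee_rot']))
bot.read_camera('side')
for t in('rod_face','rod_tail'): print(t,[(np.array(d['location']),round(d['score'],2)) for d in bot.tip_of('side',t)[:1]])
E
```

```text
t 15.35 tcp [ 0.4412 -0.1624  0.1011] yang 92.4 F [-0.2827 -0.099  -3.4813] w 0.0124 j [-0.0004  0.2647 -0.5252  0.0112 -0.7964 -1.536 ]
shift [-0.0001  0.0004 -0.    ] turn 0.0
[ 0.0004 -0.0001  0.0006 -0.0001  0.001  -0.0006] [[-0.999  -0.0423 -0.0154]
 [-0.0422  0.9991 -0.008 ]
 [ 0.0158 -0.0074 -0.9998]]
rod_face [(array([ 0.4879, -0.1625,  0.1193]), 0.61)]
rod_tail [(array([ 0.34  , -0.1635,  0.118 ]), 0.78)]
```

```bash
python3 -c "
from plant import bot
print(bot.finish_job())"
```

```text
the job is handed in; nothing more can be done
None
```

I opened the door by its handle to about 98–100°, lifted the rod out of its cradle, and handed the job in holding it in front of the lens. The clock read about 15.5 s of the 46 s allowed. The first grip on the handle was about 5 mm off the bar, so I reopened the fingers and regripped before pulling.

- **Position:** by the gripper's pose, the face is at about (0.490, -0.160, 0.120). That is 90 mm in front of my fused lens estimate of (0.580, -0.157, 0.120).
- **Attitude:** the rod is level to about 0.3° and turned 2.4° to match the box's yaw as I measured it.
- **Steadiness:** joint speeds were about zero. The wrist load was 3.5 N, which fits the rod's weight.
- **Door:** the angle comes from the handle's tracked arc. The last side picture shows the door standing open with the rod clear of it and the box.
- **Other things:** they looked undisturbed in the pictures. I did not measure them again at the end.

**Disagreements:**
- The lens estimates spread by about 6 mm sideways and in depth (x 0.577–0.584, y -0.151 to -0.159).
- The last face estimates from the side camera were 2–3 mm from the gripper-based value. The wrist camera's was 6 mm off sideways.
- The side and wrist face and tail heights hinted at up to 2° of tilt, but the last reading showed about 0.5°.

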